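# Zero the bench attenuator and set it three clicks up

## Robot

A 6-joint arm with a two-finger parallel gripper is mounted at the origin on the work surface. World frame = base frame: x ahead of the robot, y to its left, z up, the work surface at z = 0. Lengths are in mm, angles in degrees, forces in N, time in s.
With the tool pointing down it reaches from about 300 to 850 mm from the base axis. Payload 5.4 kg.
Tool frame: the origin (TCP) lies between the finger pads; the fingertips stand 19 mm ahead of it and the grasp point (between the pads) is the TCP; z points along the fingers, y is the line along which they close (so a half turn about z gives the same grasp; the last joint's range is limited). The gripper opens to 85 mm and grips with 20 to 120 N. Pads are 22 mm wide; open, the fingers measure 114 mm over their backs; the gripper's body (76 mm by 85 mm) begins 54 mm behind the grasp point. The pads swing forward as they close: fully open they stand 13 mm farther back than shut.
Start: joints at [-78.959, 9.076, 91.501, -0, 79.423, -12.038], TCP at [225.373, -528.974, 211.799] pointing down, gripper open.
Joint ranges: [-166.64, 166.64], [-54.1, 131.32], [10.49, 154.53], [-73.88, 253.88], [9.74, 151.15], [-171.62, 171.62]. Speed limits (degrees/s): [147.25, 147.25, 180, 180, 180, 180].

## Interface

Orientations are given as a 3x3 rotation matrix whose columns are the frame's x, y, z axes.
In Python, from workcell import move_ptp, line_to, set_joints, gripper_open, close, wait, solve_ik, get_image, camera_params, Unreachable, sign_off, look_for, current_time, current_joints, current_joint_velocities, current_effort, current_tcp_pos, current_tool_rot, current_force, current_moment, current_finger_gap, current_grip_force gives the robot as it stands. Calls block until the motion is done:
- move_ptp(position, orientation): joint-space move of the TCP to a pose.
- line_to(position, orientation=None, speed=150, threshold=None): straight line of the TCP; orientation=None keeps the orientation; speed is the mean speed in mm/s. With threshold (N) it stops when the force on the tool has changed by that much, and returns True; else False.
- set_joints(angles): joint-space move.
- gripper_open() and close(grasp_force=None): open the fingers fully, or close them until they stop; grasp_force is the grip in N (None keeps the last).
- wait(seconds).
- solve_ik(position, orientation): joint angles nearest the present ones, or None.
- get_image(name): name is "scene" or "side" or "wrist"; returns the picture (384x512x3 uint8, red, green, blue); there is no depth.
- camera_params(name): a dict with "camera_matrix" (3x3 intrinsics, pixels), "dist" ([k1, k2, p1, p2, k3] as OpenCV has them; the pictures are not rectified), "rvec" (rotation vector, rad) and "tvec" (3), from world to camera coordinates, as OpenCV has them. Camera axes: x right, y down, z forward; pixel columns grow to the right and rows downward; lengths in mm; the calibration is good to about 2 mm. A picture is of the moment at which its call begins: read the wrist's pose just before it. camera_params takes no time and is no camera call; for the wrist camera it gives the pose at the moment of the call.
A pose or a line that the arm cannot do raises Unreachable and nothing moves.
- sign_off(): hands the job in; it is judged then, once.
Trained networks look in the newest picture that a camera, given by its name, has taken for a name from the list of things; names that differ only in an ending like _2 or _b are one class to them, and where a whole thing is asked for, a point or a joint stands for the part that bears it (a point fixed in the world has none). Each returns a list of dicts, best first, with "p" (0 to 1); they miss things now and then, are a little off and sometimes report something else, mostly with a low value. They report only what shows in the picture. A call takes as long as a camera call. They do not tell look-alikes from the thing itself.
- look_for(camera, target): "position" ([x, y, z] in mm, in world coordinates, good to about 4 mm: the middle of the surface that is visible of it).
Readings, each from a call of its own:
- current_time(): time.
- current_joints(): joint angles.
- current_joint_velocities(): joint speeds.
- current_effort(): joint torques, N m.
- current_tcp_pos(): TCP position.
- current_tool_rot(): TCP orientation.
- current_force(): force on the tool from outside, world axes, zero at the start.
- current_moment(): the same for the moment, N m.
- current_finger_gap(): finger opening in mm.
- current_grip_force(): force on a finger pad.
Only numpy, scipy, OpenCV 4.12 (cv2) and the standard library are available. Lean on these libraries where they do the work, as an engineer would, in place of code of your own. Each camera call takes 0.05 s, during which the arm holds its last target. There are 200 camera calls.

## Task

Set the click-stop attenuator, the case with the tall bar-shaped lever: with a fingertip gently push the lever right home to its zero stop (the socket end of the case), then push it back up exactly three clicks and leave it resting in the third click stop, without ever overrunning to the fourth. Only push it, do not pinch it; leave the round-capped fader on the other case and the loose things as they are.

Things in the scene. Friction and masses are not known exactly. Their poses are not given: they have to be found in the camera images.
- attenuator: The attenuator: blue-grey steel case, 90 (own x) x 150 (own y) x 60 mm high, flat aluminium panel on top, slot along own y; fixed, yaw within 0.4 rad. Origin: centre of underside; at yaw 0 own x points away from the robot, own y to its left. A brass coax socket (12 mm wide, 14 mm long) on its -y end face marks the zero end, on the right seen from the robot. Stands left or right of the fader case.
- atten_lever (a joint): Lever travel along the case's own +y, m: 0 at the solid zero stop, 0.084 at the far end. Click stops every 14 mm: zero 0, first 0.014, second 0.028, third 0.042 ... sixth 0.084. Leaving a stop takes about 6 N; well past half-way (7 mm) the lever snaps by itself into the next; let go, it settles in the nearest within 1 mm. Starts between the first and third, as a rule settled in one.
- lever_top (a point): Centre of the top of the attenuator's lever: black upright bar cap, 30 mm across the slot (own x), 10 mm along it (own y), flanks from 9 mm above the panel up to its top 40 mm above the panel (100 mm above the table). At travel q its centre stands at own y = q - 42 mm, own x = 0.
- fader_unit: The other case, not part of the job: blue-grey steel case, 90 (own x) x 150 (own y) x 60 mm high, flat aluminium panel on top, slot along own y; fixed, yaw within 0.4 rad. Origin: centre of underside; at yaw 0 own x points away from the robot, own y to its left. No socket on its end.
- fader (a joint): Travel of the smooth fader on the other case, in m, 0 to 0.084 along its own +y, no clicks. Leave it where it is.
- fader_top (a point): Centre of the top of the fader's cap: black round cap, 20 mm across, its top 80 mm above the table.
- screw_jar: Loose small glass jar with a white cap, 44 mm across, 55 mm high, between the cases. Origin: centre of its underside. Bystander.
- screwdriver: Loose screwdriver, 180 mm long, lying on the table beyond the cases. Bystander.
- heatsink: Loose finned aluminium heatsink, 40 x 50 x 28 mm, standing on the table beyond the cases. Origin: centre of its underside. Bystander.
There are look-alikes about, which are no part of the job. Leave any green or pink look-alike of the attenuator alone.

How it is judged (in metres and radians):
On the way, in this order (a step that is already met when the one before it is completed fails the run):
1. the lever is home at its zero stop (within 3 mm) (value of joint atten_lever below 0.003 m), for 0.2 s.
2. the lever stands in the third click stop (42 mm, within 3 mm) (not (value of joint atten_lever below 0.039 m or value of joint atten_lever above 0.045 m)), for 0.3 s.
At the end, for the whole second after the job is handed in: The lever rests in the third click stop from zero (travel 42 mm, within 3 mm), let go and still (not (value of joint atten_lever below 0.039 m or value of joint atten_lever above 0.045 m) and velocity of joint atten_lever between -0.005 and 0.005 m/s); the robot touches nothing.
It fails at once if the lever is overrun towards the fourth click stop (travel above 50 mm) (value of joint atten_lever above 0.05 m).
It fails at once if the lever is pinched or rammed (finger force on it above 30 N) (contact force between the fingers and atten_lever above 30 N).
It fails at once if the fader is shifted by more than 5 mm (distance of fader_top from where it was at the start of the episode above 0.005 m).
It fails at once if a loose bystander is moved or lifted by more than 15 mm (distance of any of screw_jar, screwdriver, heatsink from where it was at the start of the episode above 0.015 m).
It also fails if it takes over 64 s, if anything falls off the work surface, if the arm or the gripper's body presses on something with over 40 N, if the wrist force passes 120 N, or if a joint passes its speed limit or range.

## Working session

There is one attempt and no reset: what is moved stays moved. The work goes in short steps, each a Python script; the robot and the scene stay as the last script left them, time stands still between calls to the robot, and variables do not carry over. Pictures are saved under pics/ and viewed, at most 10 in all, crops included, and the job is handed in when it is done.

```bash
mkdir -p pics; python3 - <<'E'
from workcell import *
import cv2
for c in ("scene","side"):
    im=get_image(c); cv2.imwrite(f"pics/{c}0.png",cv2.resize(im[:,:,::-1],(800,600)))
    for t in ("attenuator","lever_top","fader_unit","fader_top","screw_jar"):
        print(c,t,[([round(v) for v in d["position"]],round(d["p"],2)) for d in look_for(c,t)])
print(current_time())
E
```

```text
scene attenuator [([336, 302, 53], 0.93), ([704, -227, 55], 0.86), ([516, -187, 53], 0.74), ([319, -166, 54], 0.72), ([371, 66, 56], 0.58)]
scene lever_top [([712, -285, 87], 0.52), ([379, 24, 94], 0.52), ([500, -205, 84], 0.5), ([333, 258, 92], 0.44), ([304, -231, 86], 0.39)]
scene fader_unit [([539, 204, 61], 0.59)]
scene fader_top []
scene screw_jar [([534, 4, 39], 0.85), ([515, 201, 80], 0.69)]
side attenuator [([492, -227, 60], 0.86), ([681, -264, 60], 0.85), ([316, 253, 59], 0.65), ([351, 16, 62], 0.57), ([304, -211, 58], 0.56), ([741, 250, 14], 0.53)]
side lever_top [([364, 10, 92], 0.7), ([302, -237, 95], 0.67), ([326, 251, 86], 0.55), ([490, -220, 94], 0.44)]
side fader_unit [([513, 166, 64], 0.86)]
side fader_top [([511, 195, 80], 0.37)]
side screw_jar [([522, -18, 48], 0.87), ([770, -32, 19], 0.54)]
0.6
```

View pics/scene0.png

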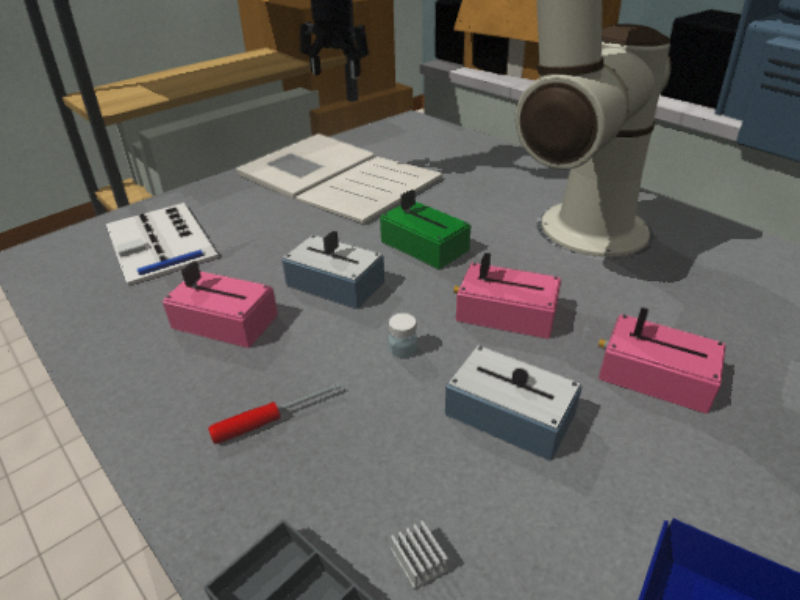

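View pics/side0.png

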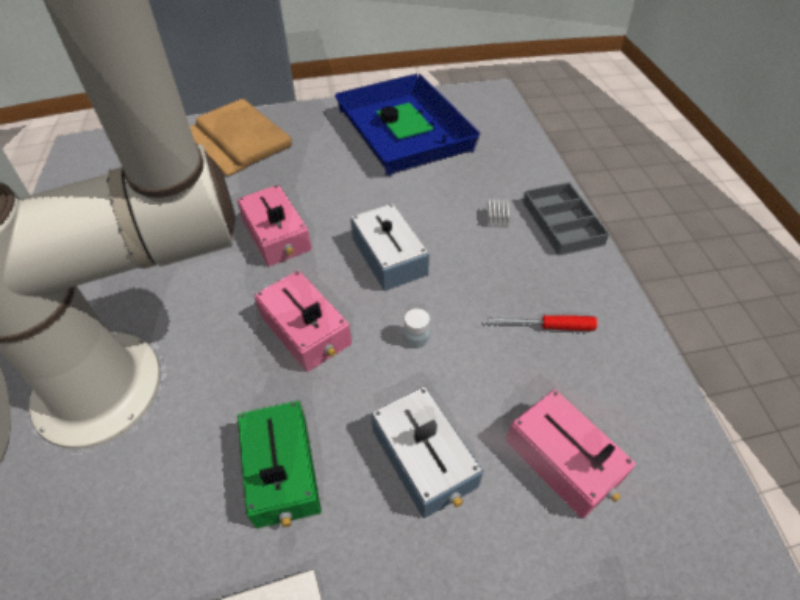

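The scene picture shows the blue-grey case with the bar lever at about (333,265). In the side picture it is at (425,450), with its socket at (457,500), so it stands at about (500,-210). The fader case is on the left. The pink and green cases are look-alikes. Next I'll close the gripper and look from above.

```bash
python3 - <<'E'
from workcell import *
import cv2,numpy as np
close(20)
R=np.array([[1,0,0],[0,-1,0],[0,0,-1.]])
print(current_tool_rot().round(3))
for RR in (R,R@np.diag([-1,-1,1])):
    try: move_ptp([470,-210,320],RR); print("ok",RR); break
    except Unreachable as e: print(e)
print(current_joints(),current_time(), current_finger_gap())
im=get_image("wrist"); p=camera_params("wrist"); np.savez("w1.npz",im=im,**{k:np.array(v) for k,v in p.items()})
cv2.imwrite("pics/w1.png",cv2.resize(im[:,:,::-1],(800,600)))
print([d for d in look_for("wrist","lever_top")])
E
```

```text
[[ 0.92   0.392 -0.   ]
 [ 0.392 -0.92  -0.   ]
 [-0.     0.    -1.   ]]
ok [[ 1.  0.  0.]
 [ 0. -1.  0.]
 [ 0.  0. -1.]]
[-3.76095043e+01 -2.83329701e+00  9.18434331e+01 -1.78662760e-02
  9.10202703e+01  5.24307919e+01] 2.9083 -0.05939935185375298
[{'position': [495.2, -211.4, 94.6], 'p': 0.61}, {'position': [370.5, 10.2, 91.8], 'p': 0.6}]
```

View pics/w1.png

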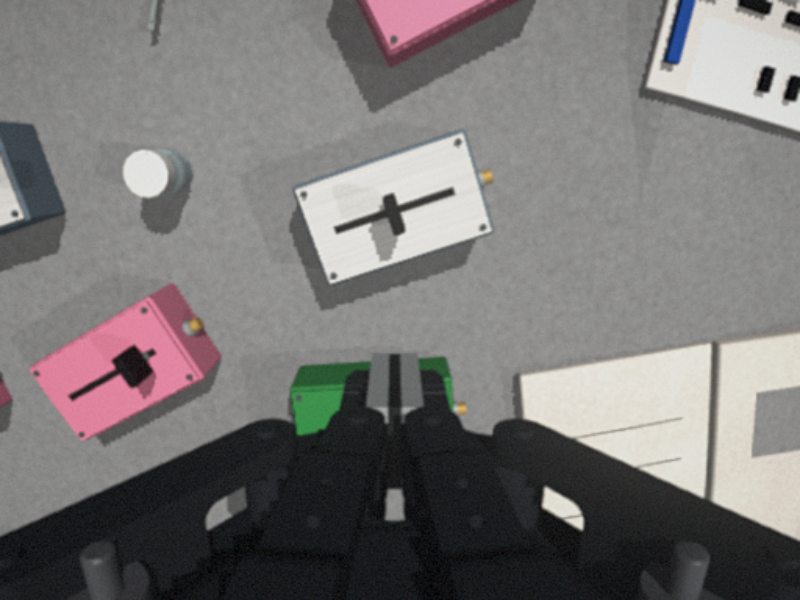

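The wrist picture shows the panel with corners at (295,188), (464,131), (492,232) and (331,283). The socket is at (487,177) and the lever top at about (394,213). The case has moderate yaw.

```bash
cat > h.py <<'E'
import cv2,numpy as np
def back(px,z,d):  # px in 512x384 coords
    u=cv2.undistortPoints(np.float64(px).reshape(-1,1,2),d["camera_matrix"],d["dist"]).reshape(-1,2)
    Rm=cv2.Rodrigues(d["rvec"])[0]; c=-Rm.T@d["tvec"].ravel()
    r=np.c_[u,np.ones(len(u))]@Rm
    return c+r*((z-c[2])/r[:,2])[:,None]
E
python3 - <<'E'
from h import *
d=np.load("w1.npz")
im=cv2.cvtColor(d["im"],cv2.COLOR_RGB2GRAY)
g=(im>140).astype(np.uint8)
m=np.zeros_like(g); cv2.rectangle(m,(180,75),(322,190),1,-1); g=cv2.morphologyEx(g*m,cv2.MORPH_CLOSE,np.ones((9,9)))
c=max(cv2.findContours(g,0,2)[0],key=cv2.contourArea)
pw=back(cv2.convexHull(c),60,d)[:,:2].astype(np.float32)
r=cv2.minAreaRect(pw); print("rect",r)
q=back(np.array([[295,188],[464,131],[492,232],[331,283]])*.64,60,d); print(q.round(1),q.mean(0))
e=(q[0]+q[3]-q[1]-q[2]); yaw=np.degrees(np.arctan2(-e[0],e[1])); print("yaw",yaw)
s=back(np.array([[336,230],[454,190]])*.64,60,d);print("slot",s.round(1))
x=im[118:155,235:270]; 
t=((im<60)*255).astype(np.uint8)
big=cv2.resize(d["im"][100:170,220:290,::-1],(560,560),interpolation=cv2.INTER_CUBIC); cv2.imwrite("pics/c1.png",big)
ctr=np.array(r[0]); ey=(e/np.linalg.norm(e))[:2]
ce=q.mean(0)[:2]
for qq in (14,28,42):
  P=ce+ey*(qq-42)
  R=cv2.Rodrigues(d["rvec"])[0]
  print(qq,P, cv2.projectPoints(np.array([[P[0],P[1],100.]]),d["rvec"],d["tvec"],d["camera_matrix"],d["dist"])[0].ravel()/.64)
E
```

```text
rect ((495.8277587890625, -209.95840454101562), (191.27145385742188, 147.98928833007812), 89.87196350097656)
[[ 514.2 -130.6   60. ]
 [ 558.7 -267.5   60. ]
 [ 477.7 -293.2   60. ]
 [ 434.2 -157.6   60. ]] [ 496.19522833 -212.2331301    60.        ]
yaw 17.898964892943514
slot [[ 479.5 -163.3   60. ]
 [ 512.1 -260.5   60. ]]
14 [ 504.80073227 -238.87792888] [430.83025639 202.97380902]
28 [ 500.4979803  -225.55552949] [412.86049732 208.80722737]
42 [ 496.19522833 -212.2331301 ] [394.97201229 214.63370754]
```

View pics/c1.png

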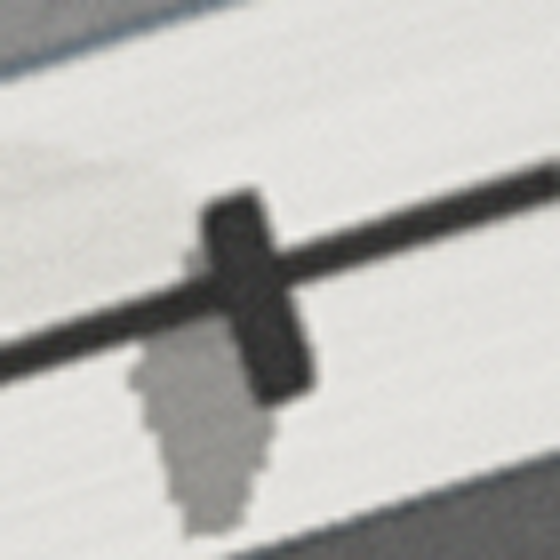

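The lever centre at (394,214.5) matches q≈42, so it already sits in the third stop. The yaw is 17.9° and the slot centre is (496,-212). I'll push it home with the closed fingers from the +y side.

```bash
cat >> h.py <<'E'
from workcell import *
C=np.array([496,-212.]); a=np.radians(17.9); EX=np.array([np.cos(a),np.sin(a)]); EY=np.array([-np.sin(a),np.cos(a)])
R=np.array([[EY[0],EX[0],0],[EY[1],EX[1],0],[0,0,-1.]])   # tool x = case +y
def P(y,z): return [*(C+y*EY),z]
def own(): return float((current_tcp_pos()[:2]-C)@EY)
def look(n):
    d={k:np.array(v) for k,v in camera_params("wrist").items()}; im=get_image("wrist")
    cv2.imwrite(f"pics/{n}.png",cv2.resize(im[:,:,::-1],(800,600))); return d,im
E
python3 - <<'E'
from h import *
assert abs(np.linalg.det(R)-1)<1e-9
move_ptp(P(34,200),R); line_to(P(34,97),speed=80)
F0=current_force(); print("start",own(),F0.round(1))
t=line_to(P(12,97),speed=15,threshold=3); print("contact",t,own(),(current_force()-F0).round(1))
t=line_to(P(-29,97),speed=18,threshold=14); print("home",t,own(),(current_force()-F0).round(1))
wait(.3); print(own(),(current_force()-F0).round(1),current_time(),current_joints().round())
look("w2")
E
```

```text
start 33.57315899936127 [-0.6 -0.1 -0.3]
contact False 12.074762432420707 [ 1.3 -0.3  0.1]
home False -28.9445174921939 [1.  0.2 0.2]
-29.00582454889672 [ 0.1 -0.1  0.3] 10.375 [-38.  13. 100.  -0.  66. -56.]
```

View pics/w2.png

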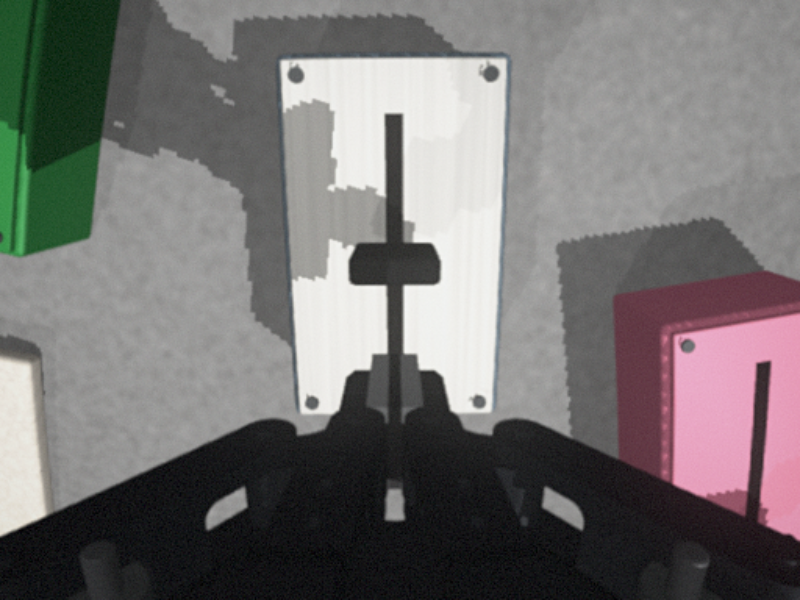

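The finger stands on the socket side, yet no contact was felt. The lever shows at (395,262). I'll check the geometry from this picture before moving.

```bash
python3 - <<'E'
from h import *
d={k:np.array(v) for k,v in camera_params("wrist").items()}
print(current_tcp_pos(),current_tool_rot().round(3).tolist())
Rm=cv2.Rodrigues(d["rvec"])[0]; print("cam",-Rm.T@d["tvec"].ravel(), Rm.round(2).tolist())
def o(px,z): 
    p=back(np.array(px)*.64,z,d)[:,:2]; return np.c_[(p-C)@EX,(p-C)@EY].round(1).tolist()
print("panel",o([[280,57],[509,57],[494,412],[300,412]],60))
print("slot",o([[394,114]],60)); print("lever top far/near edge",o([[394,243],[394,271],[394,284]],100))
for z in (70,80,100): print("tip",z,o([[394,355]],z))
t=current_tcp_pos(); 
for dz in(0,-19): print("proj tcp",cv2.projectPoints((t+[0,0,dz]).reshape(1,3),d["rvec"],d["tvec"],d["camera_matrix"],d["dist"])[0].ravel()/.64)
E
```

```text
[ 504.91069342 -239.60492053   97.01549183] [[-0.307, 0.952, 0.0], [0.952, 0.307, -0.0], [-0.0, -0.0, -1.0]]
cam [ 485.40935559 -178.10196257  258.7279358 ] [[0.95, 0.31, -0.0], [0.3, -0.92, 0.26], [0.08, -0.25, -0.97]]
panel [[-41.6, 73.3], [42.6, 73.2], [43.7, -70.0], [-40.7, -69.9]]
slot [[0.3, 52.6]]
lever top far/near edge [[0.3, 10.3], [0.3, 1.3], [0.3, -3.0]]
tip 70 [[0.2, -39.3]]
tip 80 [[0.2, -35.3]]
tip 100 [[0.2, -27.4]]
proj tcp [393.29473763 356.119957  ]
proj tcp [393.37441415 337.33045744]
```

```bash
python3 - <<'E'
from h import *
im=get_image("side"); cv2.imwrite("pics/s2.png",cv2.resize(im[220:350,190:340,::-1],(800,693))[:600])
d={k:np.array(v) for k,v in camera_params("side").items()}
t=current_tcp_pos()
for dz in (30,0,-19): print(dz,((cv2.projectPoints((t+[0,0,dz]).reshape(1,3),d["rvec"],d["tvec"],d["camera_matrix"],d["dist"])[0].ravel()-[190,220])*800/150).round())
print(current_finger_gap(),current_time())
E
```

```text
30 [485. 315.]
0 [481. 351.]
-19 [479. 373.]
-0.11865947810028384 10.475
```

View pics/s2.png

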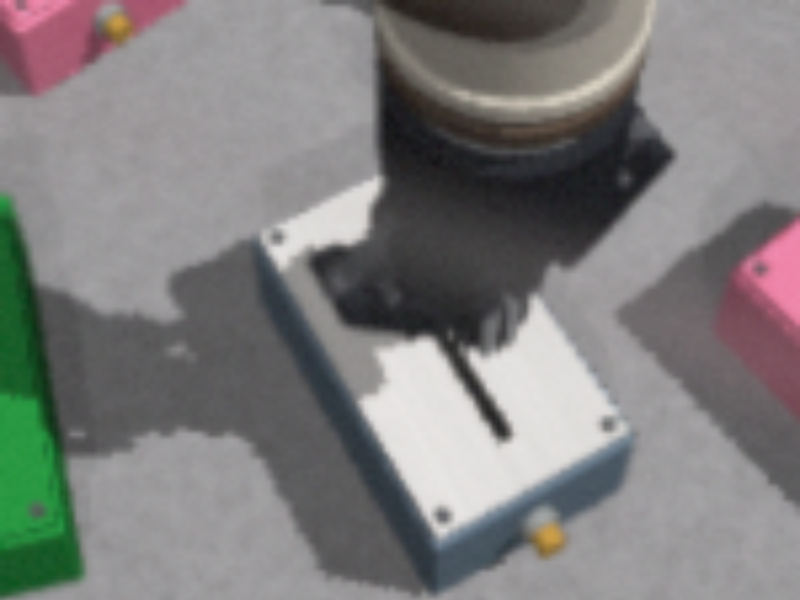

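The side crop shows the fingertip at (492,350), higher than its nominal reach, so it swept just over the lever. The lever hasn't moved. I'll gently probe the panel beyond the lever to measure the true tip height.

```bash
python3 - <<'E'
from h import *
line_to(P(-29,135),speed=100); line_to(P(44,135),speed=150); line_to(P(44,98),speed=60)
F0=current_force()
t=line_to(P(44,52),speed=12,threshold=5); z=current_tcp_pos()[2]
print(t,z,own(),(current_force()-F0).round(1))
line_to(P(44,z+6),speed=40); print(current_time(),current_joints().round())
look("w3")
E
```

```text
False 52.0249998636247 43.9768060133202 [-1.2 -0.1  0.6]
16.6917 [-33.  10. 109.  -0.  61. -51.]
```

View pics/w3.png

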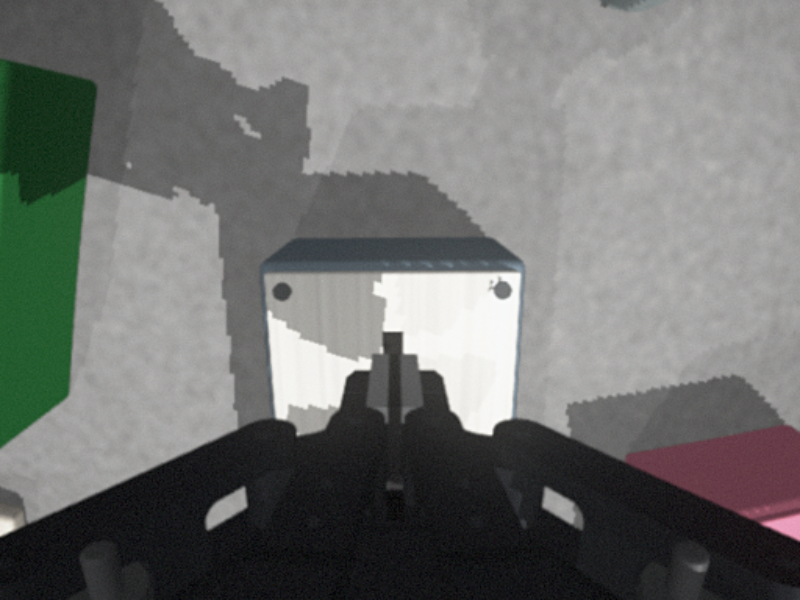

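The picture shows only the panel's +y end, with the slot end at (393,332). No contact at TCP z=52 means the real tip is roughly 20 mm above the reported TCP, which fits both views. At TCP z=57 the tip must be between 65 and 85 mm, alongside the lever flank, so I'll push there.

```bash
python3 - <<'E'
from h import *
line_to(P(34,57),speed=40); wait(.2)
F0=current_force()
t=line_to(P(-2,57),speed=12,threshold=3); print("contact",t,own(),(current_force()-F0).round(1))
if t:
    t=line_to(P(-30,57),speed=18,threshold=14); print("home",t,own(),(current_force()-F0).round(1))
    wait(.3); print(own(),(current_force()-F0).round(1),current_time())
look("w4")
E
```

```text
contact True 18.12444775557964 [-0.1  0.6  0.7]
home True -23.483069255275822 [-0.9  0.2  0.8]
-22.826003358425183 [-1.5  0.4  0.5] 21.3417
```

View pics/w4.png

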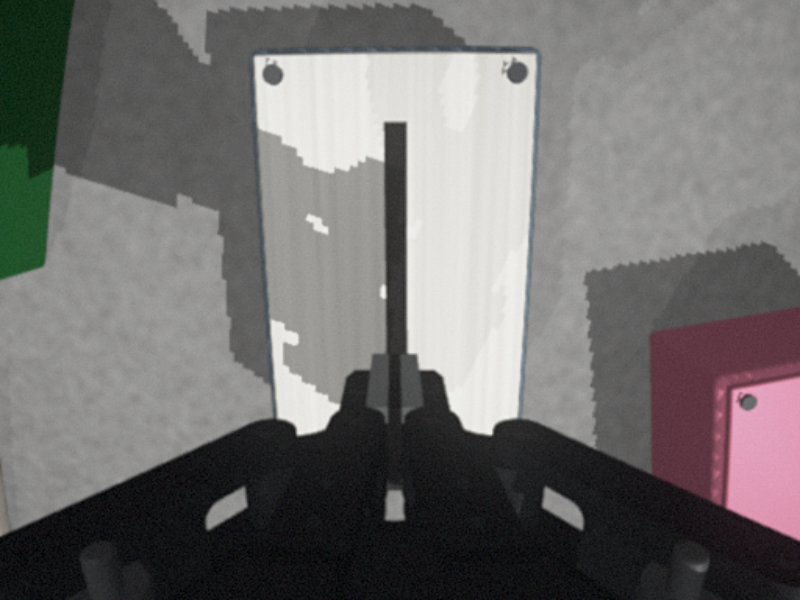

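Contact at 18.1 and the hard stop at -23.5 give 41.6 mm of travel, so the lever is home. The picture shows the slot empty up to the finger at (394,355). Now I'll go round to the other side and push it up.

```bash
python3 - <<'E'
from h import *
line_to(P(-19,57),speed=40); line_to(P(-19,115),speed=120); line_to(P(-76,115),speed=150); line_to(P(-76,57),speed=80); wait(.2)
F0=current_force()
t=line_to(P(-45,57),speed=12,threshold=3); y0=own(); print("contact",t,y0,(current_force()-F0).round(1),current_time())
if t and -66<y0<-50:
    t=line_to(P(y0+38,57),speed=14,threshold=18); print("up",t,own(),(current_force()-F0).round(1))
    wait(.3); line_to(P(y0+20,57),speed=40); wait(.2); print(own(),current_time())
look("w5")
E
```

```text
contact True -55.49667130814651 [ 0.7 -2.   1.4] 25.525
up False -17.51938458807632 [-0.3 -0.6 -0.1]
-35.233366652941946 29.4333
```

View pics/w5.png

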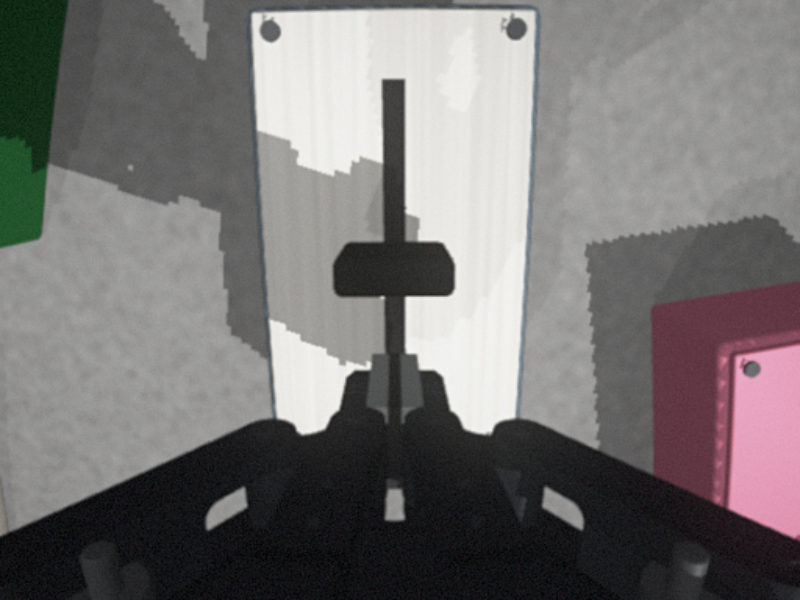

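```bash
python3 - <<'E'
from h import *
d={k:np.array(v) for k,v in camera_params("wrist").items()}
def o(px,z): return ((back(np.array(px)*.64,z,d)[:,:2]-C)@EY).round(1)
print("panel far",o([[394,9]],60),"slot end",o([[394,79]],60),"lever far edge",o([[394,243],[394,270],[394,297]],100), "near bottom edge z69",o([[394,297]],69))
E
```

```text
panel far [72.5] slot end [52.9] lever far edge [ 9.8  3.3 -3.3] near bottom edge z69 [-11.4]
```

The far edge of the lever is at 9.8, against 10.3 when it was in the third stop at the start. A neighbouring stop would differ by 14 mm, so it is in the third stop. Now I'll retract and hand in.

```bash
python3 - <<'E'
from h import *
line_to(P(-45,57),speed=60); line_to(P(-45,220),speed=120); wait(.5)
d,im=look("w6"); print([(np.round(x["position"]),x["p"]) for x in look_for("wrist","lever_top")],current_time())
print(sign_off())
E
```

```text
[(array([ 705., -295.,   92.]), 0.96), (array([ 304., -232.,   99.]), 0.83), (array([ 492., -212.,   98.]), 0.81)] 31.9
the job is handed in; nothing more can be done
None
```

The lever was pushed home to the zero stop and then up three clicks. By camera it rests in the third stop, and the job was handed in at about 32 s; no verdict was returned.

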